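# Clear the carving stand and set its rotary stop to the third click

## Task

Take the finished wooden rosette out of the nest on the carving stand and drop it into the wire basket. Then take hold of the bar knob of the stand's rotary stop and turn it clockwise (seen from above) until it has clicked into its third stop, without ever running on past that one, and finish while still gripping the knob there, so that the carver can lock it. Leave everything else on the bench where it is.

Things in the scene. Friction and masses are not known exactly. Their poses are not given: they have to be found in the camera images.
- stand: The carving stand, fixed to the bench: a grey bed 140 x 290 mm (x, y), 30 mm high; origin at the centre of its underside, z up; turned up to 0.35 rad from square. At +y it carries the wooden nest, at -y a dark square turret 112 x 112 mm, top at z = 70 mm, with a round metal dial 96 mm across, 4 mm high. The knob's axis is vertical at (0, -75) mm.
- nest (a point): Centre of the nest's floor, on top of the stand's bed (z = 30 mm), 75 mm towards +y from the stand's centre. Around it a wooden ring of 77 mm inner and 97 mm outer diameter, 8 mm high.
- rosette: The finished rosette of pale wood, about 60 g: a round disc 72 mm across and 12 mm thick with low carved beads (up to 16 mm above its underside) and a plain round boss in its middle, 30 mm in diameter, from 12 to 38 mm above the underside. Origin at the centre of the underside, z up. It lies loose in the nest, boss up; grip it by the boss.
- basket: The wire basket, fixed on the bench, open at the top: 220 x 200 mm outside (x, y), 70 mm high, walls 5 mm, floor 4 mm thick. Origin at the centre of its underside. A small square block lies in its (+x, -y) corner.
- stop (a joint): Knob angle in rad, growing clockwise seen from above, end stops at 0 and 1.78. Starts between 0 and 0.25, turning freely up to 0.29. Then a sprung roller clicks into four stops: 0.63, 0.97, 1.31 (third), 1.65. Crests between them at 0.46, 0.80, 1.14, 1.48; peak resistance about 0.3 N m; past a crest it snaps forward into the next stop, and it centres itself there unless forced.
- knob_grip (a point): On the knob's vertical axis, 103 mm above the bench: the height to grip. The knob is a black upright bar 54 mm long, 14 mm thick, from 79 to 117 mm above the bench, on a disc 48 mm across and 5 mm high. This frame's x axis runs along the bar to its nose, so grip across y; at joint 0 it points 0.65 rad anticlockwise of the stand's x axis, and it turns clockwise with the joint.
- knob_nose (a point): Tip of the knob's metal pointer, 34 mm from the knob's axis and just above the dial; the top of the bar carries a metal line on the same end. Four short black radial marks on the dial show where the pointer stands in the first to the fourth stop.
- corner_block: Bystander: pale wooden block 45 x 45 x 14 mm with a low round button, lying in the basket. Origin at the underside's centre. It may be nudged inside the basket.
- tin: Bystander: low closed metal tin, 55 mm across, 46 mm high, standing between the stand and the basket. Origin at the underside's centre.
- bowl: Bystander: orange plastic bowl, 150 mm across, 55 mm high, at the far side.
- glue: Bystander: white bottle, 60 mm across, 150 mm high, at the far side.
- mallet: Bystander: carver's wooden mallet standing on its head, 84 mm across, 205 mm high, at the far side.
- gouge: Bystander: wood-handled gouge 200 mm long lying on the near side.
- brush: Bystander: brush 200 mm long lying on the near side.
- blank: Bystander: uncarved square wooden blank 75 x 75 x 40 mm beyond the tin. Origin at the underside's centre.
Not all that is in view belongs to the job. What is shaped like the rosette but turquoise is not meant.

How it is judged:
By the outcome, as a careful person would: the job done as asked, in the order asked, and still so for the second after the job is handed in, while the arm keeps its last pose, push and grip.
It also fails if it takes over 58 s, if anything falls off the work surface, if the arm or the gripper's body presses on something with over 40 N, if the wrist force passes 120 N, or if a joint passes its speed limit or range.

## Robot

A 6-joint arm with a two-finger parallel gripper is mounted at the origin on the work surface. World frame = base frame: x ahead of the robot, y to its left, z up, the work surface at z = 0. Lengths are in m, angles in rad, forces in N, time in s.
With the tool pointing down it reaches from about 0.375 to 0.9 m from the base axis. Payload 3.1 kg.
Tool frame: the origin (TCP) lies on the centre line of the jaws, within the pads' length; the fingertips stand robot.tip_reach ahead of it and the grasp point (between the pads) is the TCP (robot.tip_reach is the distance from the TCP to the fingertips, in m); z points along the fingers, y is the direction in which the jaws open and shut (so a half turn about z gives the same grasp; the last joint's range is limited). The gripper opens to 87 mm and grips with 3 to 60 N. Pads are 19 mm wide; open, the fingers measure 117 mm over their backs; the gripper's body (75 mm by 190 mm) begins 51 mm behind the grasp point.
Start: joints at [-1.321, 0.527, 1.433, -0, 1.181, -0.178], TCP at [0.259, -0.569, 0.242] pointing down, gripper open.
Joint ranges: [-3.08, 3.08], [-0.75, 2.2], [0.22, 2.44], [-1.43, 4.57], [0, 2.65], [-2.85, 2.85]. Speed limits (rad/s): [2.79, 2.79, 3.14, 3.14, 3.14, 3.14].

## Interface

Orientations are given as a unit quaternion [x, y, z, w].
In Python, from rig import telemetry, viewer, robot gives the robot as it stands. The module is installed in compiled form; this text tells all that it offers.
- The arm moves only by the tool step_arm, never from a script. Its argument "targets" is a list of rows, each an object of numbers: "dx", "dy", "dz": the shift along the tool's x, y, z in m; "rx", "ry", "rz": the turn, a rotation vector about the tool's x, y, z in degrees. In form: [{"dx": .., "dy": .., "dz": .., "rx": .., "ry": .., "rz": ..}, ...]. A call has exactly 5 rows; each row is the pose to reach, as a shift and turn from the pose measured when the call began, along the tool's axes at that moment; what a row does not reach only later rows make up. A row lasts 1/8 s, in which the tool goes at most 62.5 mm and 10.7 degrees, less where a joint would pass 70% of its speed; a pose out of reach is approached as far as the arm can. A call with a gripper value outside its range is refused whole. "gripper" is the opening, from 0 (shut) to 1 (fully open), set as the call begins (left out, the last holds). The fingers move at their own pace and stop on an object; "force" is the grip in N (left out, the last holds). Time passes only in rows, so rows that repeat a pose let the fingers close, or fill a call up. It gives the time, the measured TCP pose, the force and the opening at its end, in the units of the state.
- telemetry.get_obs(): the state, without advancing time (a new reading comes with each control period).
- viewer.camera(name): name is "scene" or "top"; returns a dict with "img" (400x640x3 uint8, blue, green, red), "depth" (400x640 float32, m along the optical axis (not along the pixel's ray), 0 where there is no reading), "K" (3x3 intrinsics, pixels), "R" (3x3) and "t" (3): a world point X has camera coordinates R X + t. Camera axes: x right, y down, z forward; pixel columns grow to the right and rows downward; lengths in m; the calibration is good to about 2 mm. A picture is of the moment at which its call begins.
- robot.hand_in(): hands the job in, once; it reports no verdict.
The state is a dict: "time": time; "q": joint angles; "joint_velocities": joint speeds; "joint_torque": joint torques, N m; "position": TCP position; "tool_rot": TCP orientation; "ft_force": force on the tool from outside, world axes, zero at the start; "moment": the same for the moment, N m; "grip_width": finger opening in m.
Only numpy, scipy, OpenCV 4.12 (cv2) and the standard library are available. Lean on these libraries where they do the work, as an engineer would, in place of code of your own. Each camera call takes 0.05 s, during which the arm holds its last target.

## Working session

There is one attempt and no reset: what is moved stays moved. The work goes in short steps, Python scripts to look and compute and a tool call to move; the robot and the scene stay as the last step left them, time stands still between calls to the robot, and variables do not carry over. Pictures are saved under pics/ and viewed, and the job is handed in when it is done.

Besides the shell and the picture viewer there is one more tool, called after "Emit:" in YAML: its name, and indented under it one key for each argument. step_arm: Moves the arm, as the interface text tells. Its arguments: {"type":"object","properties":{"targets":{"type":"array"},"gripper":{"type":"number"},"force":{"type":"number"}},"required":["targets"]}

```bash
mkdir -p pics
cat > h.py <<'E'
import numpy as np,cv2
from rig import telemetry,viewer,robot
from scipy.spatial.transform import Rotation as Ro
def ray(c,u,v,z):
    K,R,t=map(np.array,(c['K'],c['R'],c['t'])); t=t.ravel()
    d=R.T@np.linalg.inv(K)@np.array([u,v,1.]); o=-R.T@t
    return o+d*(z-o[2])/d[2]
def proj(c,X):
    p=c['K']@(c['R']@np.array(X,float)+np.array(c['t']).ravel()); return p[:2]/p[2]
def save(c,n): 
    np.savez('pics/'+n+'.npz',**c)
    cv2.imwrite('pics/'+n+'.png',c['img'])
E
python3 - <<'E'
from h import *
for n in('scene','top'):
    c=viewer.camera(n); save(c,n+'0'); print(n,c['K'],(-c['R'].T@np.array(c['t']).ravel()))
o=telemetry.get_obs();print(o, robot.tip_reach)
E
```

```text
scene [[394.22235997   0.         311.66308128]
 [  0.         394.22235997 203.27163749]
 [  0.           0.           1.        ]] [1.10295301 0.57439404 0.91373197]
top [[391.71624429   0.         317.86222751]
 [  0.         391.71624429 203.53854057]
 [  0.           0.           1.        ]] [0.45605977 0.07510461 1.06558363]
{'time': 0.1, 'q': array([-1.32150410e+00,  5.28361071e-01,  1.43375692e+00,  2.50355846e-06,
        1.18137738e+00, -1.78470293e-01]), 'joint_velocities': array([ 2.23635764e-04, -1.46663958e-03, -2.01189400e-03,  2.05177302e-05,
       -5.67019266e-05,  8.77899847e-04]), 'joint_torque': array([-6.63526898e-04, -4.40985346e+01, -1.77149945e+01,  6.35560602e-02,
        5.34154521e-02, -4.39509813e-05]), 'position': array([ 0.25916466, -0.56806736,  0.24068238]), 'tool_rot': array([ 9.77214122e-01,  2.12253749e-01, -3.25245841e-05, -9.50802563e-04]), 'ft_force': array([-0.03503736,  0.492654  , -0.26747304]), 'moment': array([0.04911159, 0.01255755, 0.02586881]), 'grip_width': 0.08709776964682261} 0.019
```

View pics/scene0.png

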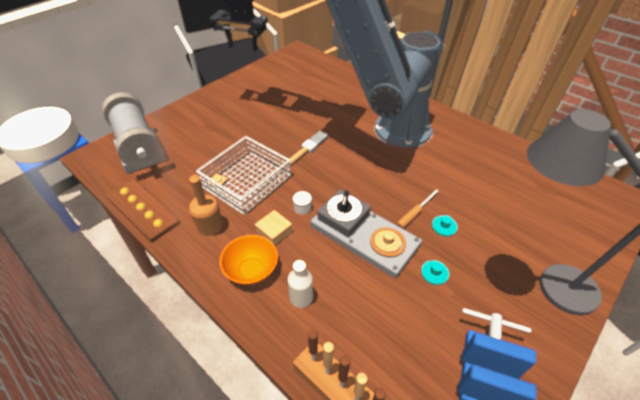

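View pics/top0.png

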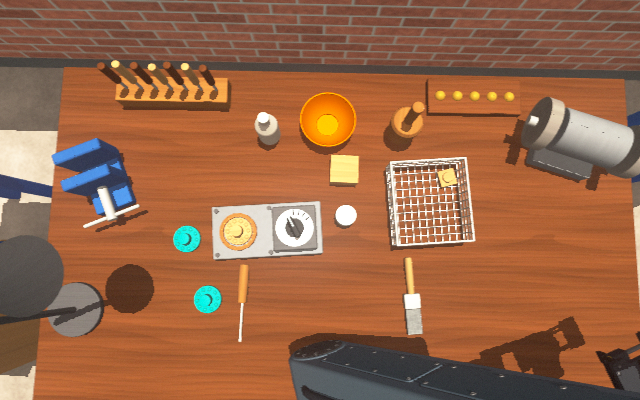

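The rosette candidates in the top view are the pale wooden one in the nest at (238,231) and the turquoise ones at (187,239) and (207,299). The corner block at (447,177) is a square bystander. The pale one in the nest fits the description, so I'll confirm it in a crop.

Run:
```python
from h import *
im=cv2.imread('pics/top0.png')
cv2.imwrite('pics/crop0.png',cv2.resize(im[190:270,200:340],None,fx=5.5,fy=5.5,interpolation=cv2.INTER_CUBIC))
im=cv2.imread('pics/scene0.png')
cv2.imwrite('pics/crop1.png',cv2.resize(im[180:280,300:430],None,fx=5.5,fy=5.5,interpolation=cv2.INTER_CUBIC))
```

```text
(no output)
```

View pics/crop0.png

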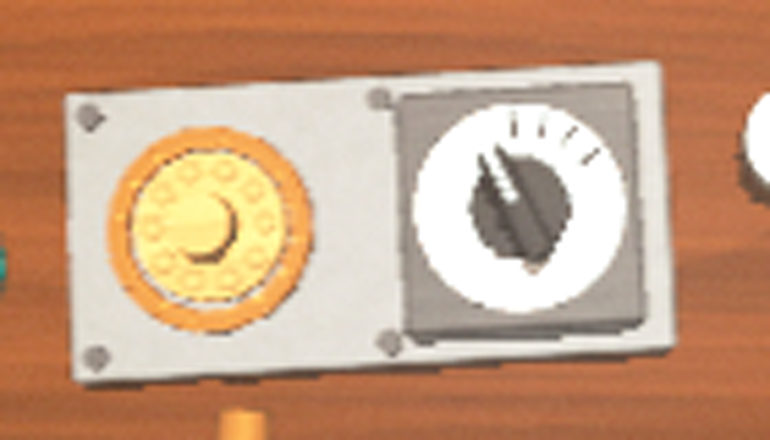

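View pics/crop1.png

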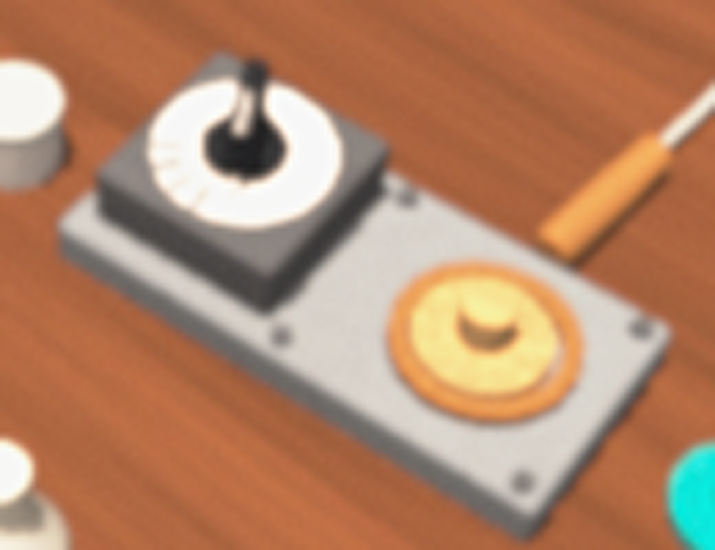

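The crop shows the pale rosette with its boss (crop 205,228) in the orange-brown wooden nest, so it's the one meant. The knob bar's light line points up-left, at crop (495,165). Next I'll measure everything.

Run:
```python
from h import *
for n in('top','scene'):
    c=dict(np.load(f'pics/{n}0.npz')); im=c['img']; hsv=cv2.cvtColor(im,cv2.COLOR_BGR2HSV)
    def comp(m,near,hull=True):
        k,l,s,ce=cv2.connectedComponentsWithStats(m.astype(np.uint8))
        i=1+np.argmin([np.hypot(*(ce[j]-near)) if s[j,4]>60 else 1e9 for j in range(1,k)])
        cs,_=cv2.findContours((l==i).astype(np.uint8),0,1); return cv2.convexHull(max(cs,key=cv2.contourArea))[:,0].astype(float)
    pts={'top':((238,231),(294,228),(345,216),(430,200)),'scene':((388,241),(344,211),(302,203),(245,173))}[n]
    def circ(h,z):
        P=np.array([ray(c,u,v,z)[:2] for u,v in h],np.float32); (x,y),r=cv2.minEnclosingCircle(P); e=cv2.fitEllipse(P); return np.round([x,y,r],4),np.round(e[0]+tuple(np.array(e[1])/2),4)
    wood=(hsv[...,0]>8)&(hsv[...,0]<32)&(hsv[...,1]>100)&(hsv[...,2]>190)
    print(n,'nest',circ(comp(wood,pts[0]),.038))
    white=(hsv[...,1]<40)&(hsv[...,2]>225)
    print('dial',circ(comp(white,pts[1]),.074))
    print('tin',circ(comp(white,pts[2]),.046))
    grey=(hsv[...,1]<45)&(hsv[...,2]>60)
    h=comp(grey,np.mean(pts[:2],0))
    P=np.array([ray(c,u,v,.03)[:2] for u,v in h],np.float32); r=cv2.minAreaRect(P); print('bed',r)
    pale=(hsv[...,0]>18)&(hsv[...,0]<32)&(hsv[...,1]>80)&(hsv[...,2]>200)
    print('rosette',circ(comp(pale,pts[0]),.044))
c=dict(np.load('pics/top0.npz'))
for z,l in((.07,[(387,165),(466,157),(474,241),(392,247)]),): 
  P=np.array([ray(c,u,v,z)[:2] for u,v in l]);print(P,P.mean(0))
print('block',ray(c,447,177,.018))
```

```text
top nest (array([0.4912, 0.2782, 0.0491]), array([0.4911, 0.2783, 0.0486, 0.0486]))
dial (array([0.5024, 0.1292, 0.0486]), array([0.5028, 0.1292, 0.0475, 0.0484]))
tin (array([ 0.5394, -0.0034,  0.027 ]), array([ 0.5393, -0.003 ,  0.0261,  0.0268]))
bed ((0.49649739265441895, 0.20347845554351807), (0.13784067332744598, 0.2866908013820648), 4.358428001403809)
rosette (array([0.492 , 0.2773, 0.0356]), array([0.4922, 0.2773, 0.0344, 0.0354]))
scene nest (array([0.4926, 0.2805, 0.0488]), array([0.4925, 0.2808, 0.0478, 0.0482]))
dial (array([0.5028, 0.1309, 0.05  ]), array([0.5028, 0.1314, 0.049 , 0.0494]))
tin (array([ 0.5402, -0.0008,  0.0273]), array([ 0.5403, -0.0007,  0.0264,  0.0271]))
bed ((0.4950608015060425, 0.2058751881122589), (0.17024454474449158, 0.2965327203273773), 4.25975227355957)
rosette (array([0.4949, 0.2801, 0.0353]), array([0.4947, 0.28  , 0.0342, 0.0349]))
[[ 0.66793027 -0.10706305]
 [ 0.69313215 -0.31248141]
 [ 0.47619339 -0.32792951]
 [ 0.45724253 -0.1195697 ]] [ 0.57362458 -0.21676092]
block [ 0.64908116 -0.27972722  0.018     ]
```

Run:
```python
from h import *
im=cv2.imread('pics/top0.png')
cv2.imwrite('pics/crop2.png',cv2.resize(im[205:252,268:322],None,fx=12,fy=12,interpolation=cv2.INTER_CUBIC))
cv2.imwrite('pics/crop3.png',cv2.resize(im[145:260,375:490],None,fx=5,fy=5,interpolation=cv2.INTER_CUBIC))
```

```text
(no output)
```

View pics/crop2.png

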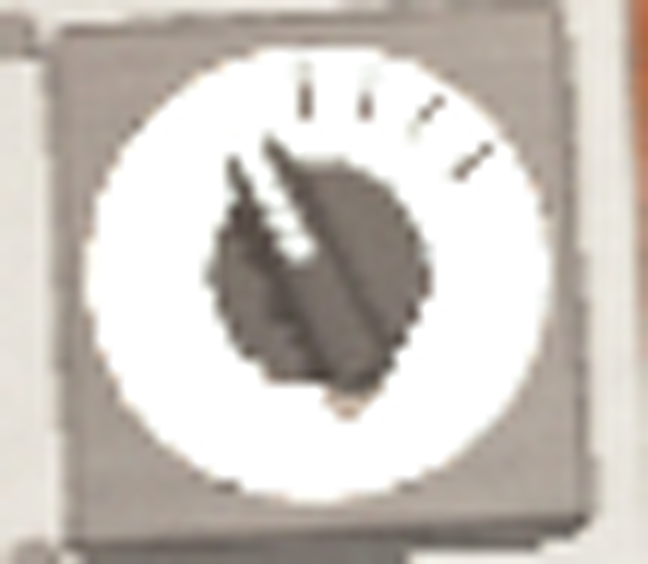

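View pics/crop3.png

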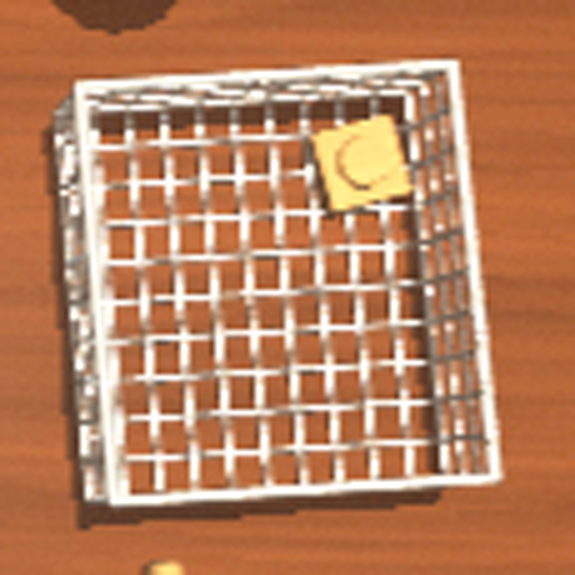

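```bash
cat >> h.py <<'E'
def go(x,y,z,psi=None):
    o=telemetry.get_obs(); M=Ro.from_quat(o['tool_rot']); m=M.as_matrix()
    d=m.T@(np.array([x,y,z])-o['position'])
    ps=np.arctan2(m[1,0],m[0,0]); psi=ps if psi is None else psi
    T=np.array([[np.cos(psi),np.sin(psi),0],[np.sin(psi),-np.cos(psi),0],[0,0,-1]])
    rv=np.degrees(Ro.from_matrix(m.T@T).as_rotvec())
    print('t',round(o['time'],2),'pos',o['position'].round(4),'psi',round(np.degrees(ps),2),'F',o['ft_force'].round(1),'M',o['moment'].round(2),'w',round(o['grip_width'],4))
    print('  d mm',(d*1000).round(1),'rv',rv.round(2))
E
python3 - <<'E'
from h import *
c=dict(np.load('pics/top0.npz'))
print('mallet',ray(c,416,107,.205),'glue',ray(c,263,118,.15),'knobline',ray(c,289,217.5,.117),ray(c,293,225.8,.117))
print('tail',ray(c,268+350/12,205+370/12,.117),'nose tip',ray(c,268+251/12,205+150/12,.117))
go(.45,-.15,.22)
go(.492,.2785,.15)
E
```

```text
mallet [ 0.7746877  -0.14850466  0.205     ] glue [0.75996927 0.20613486 0.15      ] knobline [0.52372893 0.13956921 0.117     ] [0.50379273 0.1293676  0.117     ]
tail [0.47978069 0.11870856 0.117     ] nose tip [0.52372513 0.13977117 0.117     ]
t 0.1 pos [ 0.2592 -0.5681  0.2407] psi 24.51 F [-0.   0.5 -0.3] M [0.05 0.01 0.03] w 0.0871
  d mm [ 347.1 -301.2   21.4] rv [-0.11 -0.02  0.  ]
t 0.1 pos [ 0.2592 -0.5681  0.2407] psi 24.51 F [-0.   0.5 -0.3] M [0.05 0.01 0.03] w 0.0871
  d mm [ 563.  -673.5   92.1] rv [-0.11 -0.02  0.  ]
```

Emit:
step_arm:
  targets:
    - {"dx":20,"dy":0,"dz":0}

```text
invalid input
```

Emit:
step_arm:
  targets:
    - {"dx":0.03,"dy":-0.026,"dz":0.002,"rx":0,"ry":0,"rz":0}
    - {"dx":0.075,"dy":-0.065,"dz":0.005,"rx":0,"ry":0,"rz":0}
    - {"dx":0.12,"dy":-0.104,"dz":0.008,"rx":0,"ry":0,"rz":0}
    - {"dx":0.165,"dy":-0.143,"dz":0.011,"rx":0,"ry":0,"rz":0}
    - {"dx":0.21,"dy":-0.182,"dz":0.013,"rx":0,"ry":0,"rz":0}
  gripper: 0.75
  force: 25

```text
time: 0.72
position: [0.3751, -0.3134, 0.2277]
tool_rot: [0.977, 0.212, -0.0, -0.001]
ft_force: [0.3, -0.7, 0.1]
grip_width: 0.0652
```

Run:
```python
from h import *
go(.45,-.10,.22)
go(.492,.2785,.14)
```

```text
t 0.72 pos [ 0.3751 -0.3134  0.2277] psi 24.47 F [ 0.3 -0.7  0.1] M [ 0.07 -0.05 -0.04] w 0.0652
  d mm [ 156.6 -163.2    8.2] rv [-0.14 -0.03  0.  ]
t 0.72 pos [ 0.3751 -0.3134  0.2277] psi 24.47 F [ 0.3 -0.7  0.1] M [ 0.07 -0.05 -0.04] w 0.0652
  d mm [ 351.6 -490.    89.1] rv [-0.14 -0.03  0.  ]
```

Emit:
step_arm:
  targets:
    - {"dx":0.035,"dy":-0.042,"dz":0.002,"rx":0,"ry":0,"rz":0}
    - {"dx":0.075,"dy":-0.088,"dz":0.004,"rx":0,"ry":0,"rz":0}
    - {"dx":0.115,"dy":-0.134,"dz":0.006,"rx":0,"ry":0,"rz":0}
    - {"dx":0.152,"dy":-0.182,"dz":0.008,"rx":0,"ry":0,"rz":0}
    - {"dx":0.185,"dy":-0.232,"dz":0.01,"rx":0,"ry":0,"rz":0}

```text
time: 1.35
position: [0.4478, -0.0237, 0.2183]
tool_rot: [0.977, 0.212, 0.0, -0.001]
ft_force: [0.0, 0.2, 0.4]
grip_width: 0.0653
```

Emit:
step_arm:
  targets:
    - {"dx":0.035,"dy":-0.05,"dz":0.005,"rx":0,"ry":0,"rz":0}
    - {"dx":0.07,"dy":-0.1,"dz":0.015,"rx":0,"ry":0,"rz":0}
    - {"dx":0.105,"dy":-0.15,"dz":0.025,"rx":0,"ry":0,"rz":0}
    - {"dx":0.135,"dy":-0.2,"dz":0.035,"rx":0,"ry":0,"rz":0}
    - {"dx":0.15,"dy":-0.235,"dz":0.045,"rx":0,"ry":0,"rz":0}

```text
time: 1.98
position: [0.4872, 0.2551, 0.1733]
tool_rot: [0.977, 0.213, 0.001, -0.001]
ft_force: [0.8, -0.3, 0.2]
grip_width: 0.0652
```

Run:
```python
from h import *
go(.492,.2785,.068)
```

```text
t 1.98 pos [0.4872 0.2551 0.1733] psi 24.58 F [ 0.8 -0.3  0.2] M [-0.06 -0.05  0.03] w 0.0652
  d mm [ 14.  -19.  105.4] rv [-0.13 -0.09  0.  ]
```

Emit:
step_arm:
  targets:
    - {"dx":0.007,"dy":-0.01,"dz":0.01,"rx":0,"ry":0,"rz":0}
    - {"dx":0.014,"dy":-0.0195,"dz":0.03,"rx":0,"ry":0,"rz":0}
    - {"dx":0.0145,"dy":-0.0195,"dz":0.055,"rx":0,"ry":0,"rz":0}
    - {"dx":0.0145,"dy":-0.0195,"dz":0.08,"rx":0,"ry":0,"rz":0}
    - {"dx":0.0145,"dy":-0.0195,"dz":0.085,"rx":0,"ry":0,"rz":0}

```text
time: 2.6
position: [0.4911, 0.2777, 0.0866]
tool_rot: [0.977, 0.212, -0.002, -0.001]
ft_force: [0.1, -0.1, 0.5]
grip_width: 0.0653
```

Run:
```python
from h import *
go(.492,.2785,.068)
c=viewer.camera('scene'); save(c,'scene1'); im=c['img']
cv2.imwrite('pics/crop4.png',cv2.resize(im[160:290,310:450],None,fx=4.5,fy=4.5,interpolation=cv2.INTER_CUBIC))
```

```text
t 2.6 pos [0.4911 0.2777 0.0866] psi 24.52 F [ 0.1 -0.1  0.5] M [-0.03 -0.05 -0.01] w 0.0653
  d mm [ 1.2 -0.3 18.6] rv [-0.14  0.17 -0.  ]
```

View pics/crop4.png

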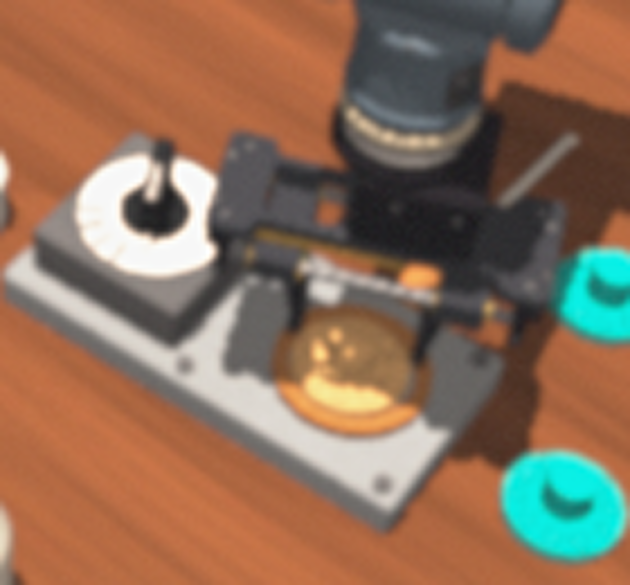

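The picture shows the fingers on either side of the boss (crop 345,350), centred over the rosette, with the gripper body clear of the turret. I'll go down and close.

Emit:
step_arm:
  targets:
    - {"dx":0.001,"dy":0,"dz":0.01,"rx":0,"ry":0,"rz":0}
    - {"dx":0.001,"dy":0,"dz":0.018,"rx":0,"ry":0,"rz":0}
    - {"dx":0.001,"dy":0,"dz":0.0185,"rx":0,"ry":0,"rz":0}
    - {"dx":0.001,"dy":0,"dz":0.0185,"rx":0,"ry":0,"rz":0}
    - {"dx":0.001,"dy":0,"dz":0.0185,"rx":0,"ry":0,"rz":0}

```text
time: 3.28
position: [0.4927, 0.2785, 0.0688]
tool_rot: [0.977, 0.212, -0.001, -0.001]
ft_force: [-0.0, -0.7, -0.1]
grip_width: 0.0651
```

Emit:
step_arm:
  targets:
    - {"dx":0,"dy":0,"dz":0}
    - {"dx":0,"dy":0,"dz":0}
    - {"dx":0,"dy":0,"dz":0}
    - {"dx":0,"dy":0,"dz":0}
    - {"dx":0,"dy":0,"dz":0}
  gripper: 0
  force: 25

```text
invalid input
```

Emit:
step_arm:
  targets:
    - {"dx":0,"dy":0,"dz":0,"rx":0,"ry":0,"rz":0}
    - {"dx":0,"dy":0,"dz":0,"rx":0,"ry":0,"rz":0}
    - {"dx":0,"dy":0,"dz":0,"rx":0,"ry":0,"rz":0}
    - {"dx":0,"dy":0,"dz":0,"rx":0,"ry":0,"rz":0}
    - {"dx":0,"dy":0,"dz":0,"rx":0,"ry":0,"rz":0}
  gripper: 0
  force: 25

```text
time: 3.9
position: [0.4927, 0.2785, 0.0688]
tool_rot: [0.977, 0.212, -0.001, -0.001]
ft_force: [0.0, 0.0, -0.0]
grip_width: 0.0296
```

The grip width is 29.6 mm, so the boss is held. Lifting.

Emit:
step_arm:
  targets:
    - {"dx":0,"dy":0,"dz":-0.015,"rx":0,"ry":0,"rz":0}
    - {"dx":0,"dy":0,"dz":-0.045,"rx":0,"ry":0,"rz":0}
    - {"dx":0,"dy":0,"dz":-0.085,"rx":0,"ry":0,"rz":0}
    - {"dx":0,"dy":0,"dz":-0.12,"rx":0,"ry":0,"rz":0}
    - {"dx":0,"dy":0,"dz":-0.14,"rx":0,"ry":0,"rz":0}

```text
time: 4.53
position: [0.4937, 0.2786, 0.212]
tool_rot: [0.977, 0.212, 0.001, -0.001]
ft_force: [-0.5, -0.2, -0.3]
grip_width: 0.0292
```

Run:
```python
from h import *
go(.553,-.195,.2)
```

```text
t 4.53 pos [0.4937 0.2786 0.212 ] psi 24.53 F [-0.5 -0.2 -0.3] M [-0.01  0.03  0.02] w 0.0292
  d mm [-142.7  455.5   10.7] rv [-0.11 -0.18  0.  ]
```

Emit:
step_arm:
  targets:
    - {"dx":-0.01,"dy":0.03,"dz":0,"rx":0,"ry":0,"rz":0}
    - {"dx":-0.025,"dy":0.08,"dz":0,"rx":0,"ry":0,"rz":0}
    - {"dx":-0.041,"dy":0.13,"dz":0,"rx":0,"ry":0,"rz":0}
    - {"dx":-0.057,"dy":0.18,"dz":0,"rx":0,"ry":0,"rz":0}
    - {"dx":-0.073,"dy":0.23,"dz":0,"rx":0,"ry":0,"rz":0}

```text
time: 5.15
position: [0.5229, 0.0375, 0.2125]
tool_rot: [0.977, 0.213, 0.002, -0.001]
ft_force: [-0.2, 0.6, -0.5]
grip_width: 0.0295
```

Emit:
step_arm:
  targets:
    - {"dx":-0.016,"dy":0.05,"dz":0,"rx":0,"ry":0,"rz":0}
    - {"dx":-0.032,"dy":0.1,"dz":0,"rx":0,"ry":0,"rz":0}
    - {"dx":-0.048,"dy":0.15,"dz":0,"rx":0,"ry":0,"rz":0}
    - {"dx":-0.06,"dy":0.195,"dz":0,"rx":0,"ry":0,"rz":0}
    - {"dx":-0.07,"dy":0.222,"dz":0.005,"rx":0,"ry":0,"rz":0}

```text
time: 5.78
position: [0.5522, -0.1964, 0.2083]
tool_rot: [0.977, 0.212, 0.003, 0.0]
ft_force: [0.1, 0.6, 0.1]
grip_width: 0.0288
```

Run:
```python
from h import *
go(.553,-.195,.06)
c=viewer.camera('scene'); save(c,'scene2'); im=c['img']
cv2.imwrite('pics/crop5.png',cv2.resize(im[80:240,160:340],None,fx=4,fy=3.7,interpolation=cv2.INTER_CUBIC))
```

```text
t 5.78 pos [ 0.5522 -0.1964  0.2083] psi 24.43 F [0.1 0.6 0.1] M [-0.02 -0.03  0.05] w 0.0288
  d mm [  0.4  -1.2 148.3] rv [ 0.1  -0.36 -0.  ]
```

View pics/crop5.png

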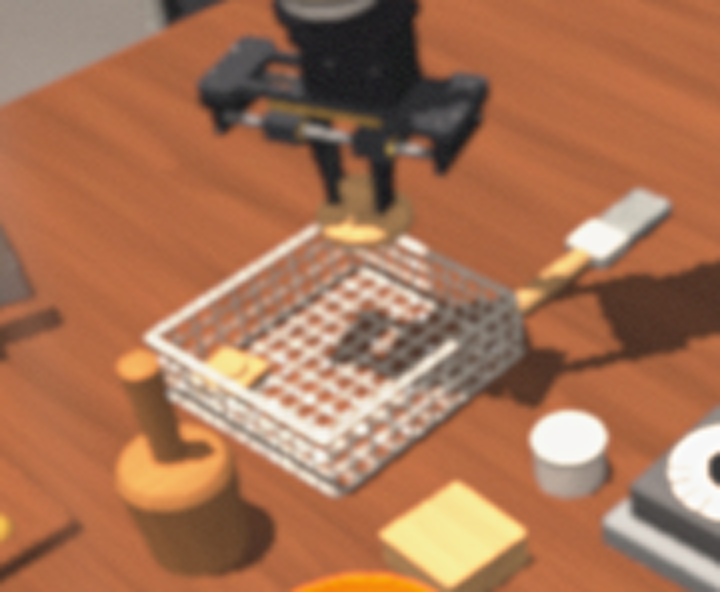

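The rosette is held boss-up over the basket (crop 365,225), with the block in its corner at (235,368). I'll lower it well inside and release it.

Emit:
step_arm:
  targets:
    - {"dx":0,"dy":0,"dz":0.02,"rx":0,"ry":0,"rz":0}
    - {"dx":0,"dy":0,"dz":0.06,"rx":0,"ry":0,"rz":0}
    - {"dx":0,"dy":0,"dz":0.1,"rx":0,"ry":0,"rz":0}
    - {"dx":0,"dy":0,"dz":0.135,"rx":0,"ry":0,"rz":0}
    - {"dx":0,"dy":0,"dz":0.15,"rx":0,"ry":0,"rz":0}

```text
time: 6.45
position: [0.5523, -0.1988, 0.0563]
tool_rot: [0.977, 0.211, 0.002, 0.0]
ft_force: [0.5, 0.9, -1.0]
grip_width: 0.0288
```

Emit:
step_arm:
  targets:
    - {"dx":0,"dy":0,"dz":0,"rx":0,"ry":0,"rz":0}
    - {"dx":0,"dy":0,"dz":0,"rx":0,"ry":0,"rz":0}
    - {"dx":0,"dy":0,"dz":0,"rx":0,"ry":0,"rz":0}
    - {"dx":0,"dy":0,"dz":0,"rx":0,"ry":0,"rz":0}
    - {"dx":0,"dy":0,"dz":0,"rx":0,"ry":0,"rz":0}
  gripper: 0.55

```text
time: 7.08
position: [0.5525, -0.199, 0.0568]
tool_rot: [0.977, 0.211, 0.002, 0.001]
ft_force: [-0.2, -0.4, -0.4]
grip_width: 0.0478
```

Emit:
step_arm:
  targets:
    - {"dx":0,"dy":0,"dz":-0.01,"rx":0,"ry":0,"rz":0}
    - {"dx":0,"dy":0,"dz":-0.04,"rx":0,"ry":0,"rz":0}
    - {"dx":0,"dy":0,"dz":-0.085,"rx":0,"ry":0,"rz":0}
    - {"dx":0,"dy":0,"dz":-0.13,"rx":0,"ry":0,"rz":0}
    - {"dx":0,"dy":0,"dz":-0.15,"rx":0,"ry":0,"rz":0}

```text
time: 7.7
position: [0.5531, -0.1996, 0.2106]
tool_rot: [0.977, 0.211, 0.004, 0.003]
ft_force: [0.8, -0.2, 0.0]
grip_width: 0.048
```

Run:
```python
from h import *
go(.5025,.1297,.17,np.radians(26.5))
c=viewer.camera('scene'); save(c,'scene3'); im=c['img']
cv2.imwrite('pics/crop6.png',cv2.resize(im[80:240,160:340],None,fx=4,fy=3.7,interpolation=cv2.INTER_CUBIC))
```

```text
t 7.7 pos [ 0.5531 -0.1996  0.2106] psi 24.37 F [ 0.8 -0.2  0. ] M [ 0.01 -0.02 -0.01] w 0.048
  d mm [  89.5 -321.1   39. ] rv [ 0.4  -0.4  -2.13]
```

View pics/crop6.png

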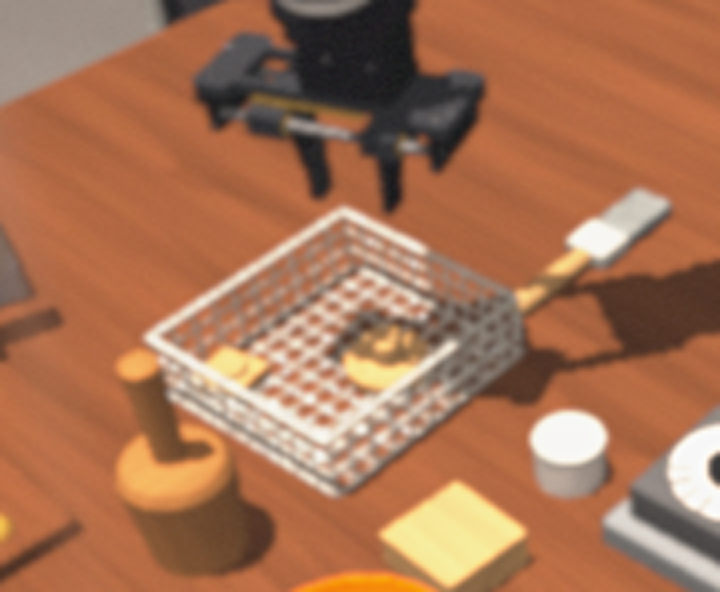

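The rosette lies in the basket (crop 385,355) and the block hasn't moved. On to the knob.

Emit:
step_arm:
  targets:
    - {"dx":0.01,"dy":-0.035,"dz":0,"rx":0,"ry":0,"rz":-0.5}
    - {"dx":0.024,"dy":-0.085,"dz":0,"rx":0.2,"ry":-0.2,"rz":-1}
    - {"dx":0.038,"dy":-0.135,"dz":0,"rx":0.4,"ry":-0.4,"rz":-1.5}
    - {"dx":0.052,"dy":-0.185,"dz":0,"rx":0.4,"ry":-0.4,"rz":-2}
    - {"dx":0.065,"dy":-0.235,"dz":0,"rx":0.4,"ry":-0.4,"rz":-2}

```text
time: 8.38
position: [0.5155, 0.0424, 0.2106]
tool_rot: [0.974, 0.228, 0.001, 0.001]
ft_force: [0.1, -0.0, 0.1]
grip_width: 0.0479
```

Run:
```python
from h import *
go(.5025,.1297,.16,np.radians(26.5))
```

```text
t 8.38 pos [0.5155 0.0424 0.2106] psi 26.35 F [ 0.1 -0.   0.1] M [ 0.04 -0.03 -0.05] w 0.0479
  d mm [ 27.  -84.1  50.4] rv [ 0.14 -0.1  -0.15]
```

Emit:
step_arm:
  targets:
    - {"dx":0.01,"dy":-0.03,"dz":0.005,"rx":0,"ry":0,"rz":0}
    - {"dx":0.021,"dy":-0.065,"dz":0.015,"rx":0,"ry":0,"rz":0}
    - {"dx":0.027,"dy":-0.082,"dz":0.03,"rx":0.1,"ry":-0.1,"rz":0}
    - {"dx":0.027,"dy":-0.084,"dz":0.042,"rx":0.1,"ry":-0.1,"rz":0}
    - {"dx":0.027,"dy":-0.084,"dz":0.044,"rx":0.1,"ry":-0.1,"rz":0}

```text
time: 9.0
position: [0.502, 0.1288, 0.1651]
tool_rot: [0.974, 0.228, -0.001, 0.0]
ft_force: [0.3, 0.5, 0.1]
grip_width: 0.0479
```

Run:
```python
from h import *
go(.5025,.1297,.103,np.radians(26.5))
c=viewer.camera('scene'); save(c,'scene4'); im=c['img']
cv2.imwrite('pics/crop7.png',cv2.resize(im[130:250,280:420],None,fx=5,fy=5,interpolation=cv2.INTER_CUBIC))
c=viewer.camera('top'); save(c,'top4'); im=c['img']
cv2.imwrite('pics/crop8.png',cv2.resize(im[170:270,230:360],None,fx=5,fy=5,interpolation=cv2.INTER_CUBIC))
```

```text
t 9.0 pos [0.502  0.1288 0.1651] psi 26.33 F [0.3 0.5 0.1] M [ 0.01 -0.04  0.04] w 0.0479
  d mm [ 1.  -0.6 62.1] rv [-0.    0.15 -0.17]
```

View pics/crop7.png

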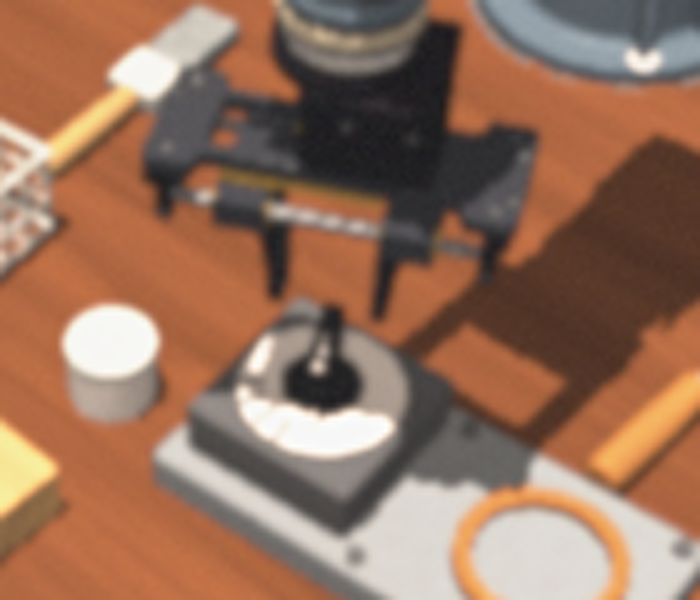

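View pics/crop8.png

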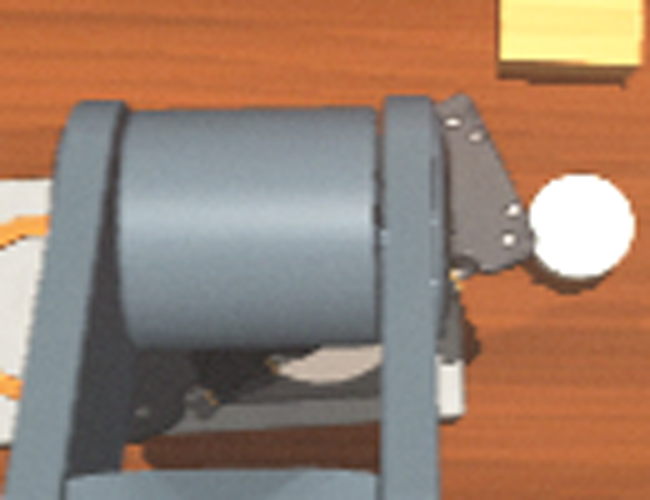

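The jaws straddle the bar (crop 325,340) and its line points at the camera side. The top view is blocked by the arm. I'll descend, with the tips stopping 5 mm above the disc.

Emit:
step_arm:
  targets:
    - {"dx":0.001,"dy":-0.0005,"dz":0.015,"rx":0,"ry":0,"rz":0}
    - {"dx":0.001,"dy":-0.0005,"dz":0.035,"rx":0,"ry":0.1,"rz":0}
    - {"dx":0.001,"dy":-0.0005,"dz":0.053,"rx":0,"ry":0.1,"rz":0}
    - {"dx":0.001,"dy":-0.0005,"dz":0.061,"rx":0,"ry":0.1,"rz":0}
    - {"dx":0.001,"dy":-0.0005,"dz":0.062,"rx":0,"ry":0.1,"rz":0}

```text
time: 9.72
position: [0.5033, 0.129, 0.1034]
tool_rot: [0.974, 0.227, 0.0, 0.0]
ft_force: [1.0, 0.8, -0.2]
grip_width: 0.0477
```

Emit:
step_arm:
  targets:
    - {"dx":0,"dy":0,"dz":0,"rx":0,"ry":0,"rz":0}
    - {"dx":0,"dy":0,"dz":0,"rx":0,"ry":0,"rz":0}
    - {"dx":0,"dy":0,"dz":0,"rx":0,"ry":0,"rz":0}
    - {"dx":0,"dy":0,"dz":0,"rx":0,"ry":0,"rz":0}
    - {"dx":0,"dy":0,"dz":0,"rx":0,"ry":0,"rz":0}
  gripper: 0
  force: 15

```text
time: 10.35
position: [0.5033, 0.1293, 0.1036]
tool_rot: [0.974, 0.227, 0.0, -0.0]
ft_force: [-0.3, 2.2, 1.8]
grip_width: 0.0142
```

Run:
```python
from h import *
go(.5025,.1297,.103,np.radians(26.5))
```

```text
t 10.35 pos [0.5033 0.1293 0.1036] psi 26.23 F [-0.3  2.2  1.8] M [0.21 0.01 0.03] w 0.0142
  d mm [-0.6 -0.7  0.6] rv [-0.   -0.03 -0.27]
```

The bar is gripped (14.2 mm) with little side force. The turn from about 0.27 to 1.31 rad is about +59.7° about tool z. I'll tighten the grip and start turning in stages, watching the moment.

Emit:
step_arm:
  targets:
    - {"dx":0,"dy":0,"dz":0,"rx":0,"ry":0,"rz":0}
    - {"dx":0,"dy":0,"dz":0,"rx":0,"ry":0,"rz":0}
    - {"dx":0,"dy":0,"dz":0,"rx":0,"ry":0,"rz":2}
    - {"dx":0,"dy":0,"dz":0,"rx":0,"ry":0,"rz":5}
    - {"dx":0,"dy":0,"dz":0,"rx":0,"ry":0,"rz":8}
  force: 60

```text
time: 10.98
position: [0.5035, 0.1292, 0.1037]
tool_rot: [0.987, 0.158, 0.0, 0.0]
ft_force: [0.2, -0.2, 0.5]
grip_width: 0.0134
```

Run:
```python
from h import *
go(.5033,.1293,.1036)
```

```text
t 10.97 pos [0.5035 0.1292 0.1037] psi 18.15 F [ 0.2 -0.2  0.5] M [-0.02  0.02  0.18] w 0.0134
  d mm [-0.1 -0.2  0.1] rv [ 0.03 -0.03 -0.  ]
```

Emit:
step_arm:
  targets:
    - {"dx":0,"dy":0,"dz":0,"rx":0,"ry":0,"rz":3}
    - {"dx":0,"dy":0,"dz":0,"rx":0,"ry":0,"rz":6}
    - {"dx":0,"dy":0,"dz":0,"rx":0,"ry":0,"rz":9}
    - {"dx":0,"dy":0,"dz":0,"rx":0,"ry":0,"rz":12}
    - {"dx":0,"dy":0,"dz":0,"rx":0,"ry":0,"rz":12.7}

```text
time: 11.6
position: [0.5035, 0.1289, 0.1036]
tool_rot: [0.999, 0.047, 0.0, 0.0]
ft_force: [-0.7, -1.5, 1.3]
grip_width: 0.0133
```

Run:
```python
from h import *
go(.5033,.1293,.1036)
```

```text
t 11.6 pos [0.5035 0.1289 0.1036] psi 5.37 F [-0.7 -1.5  1.3] M [-0.15  0.04 -0.08] w 0.0133
  d mm [-0.1 -0.4  0. ] rv [ 0.04 -0.03 -0.  ]
```

Emit:
step_arm:
  targets:
    - {"dx":0,"dy":0,"dz":0,"rx":0,"ry":0,"rz":4}
    - {"dx":0,"dy":0,"dz":0,"rx":0,"ry":0,"rz":9}
    - {"dx":0,"dy":0,"dz":0,"rx":0,"ry":0,"rz":14}
    - {"dx":0,"dy":0,"dz":0,"rx":0,"ry":0,"rz":18}
    - {"dx":0,"dy":0,"dz":0,"rx":0,"ry":0,"rz":19.5}

```text
time: 12.22
position: [0.5035, 0.1285, 0.1036]
tool_rot: [0.992, -0.123, 0.0, 0.001]
ft_force: [-0.2, -1.7, 1.8]
grip_width: 0.0134
```

Emit:
step_arm:
  targets:
    - {"dx":0,"dy":0,"dz":0,"rx":0,"ry":0,"rz":0}
    - {"dx":0,"dy":0,"dz":0,"rx":0,"ry":0,"rz":0}
    - {"dx":0,"dy":0,"dz":0,"rx":0,"ry":0,"rz":0}
    - {"dx":0,"dy":0,"dz":0,"rx":0,"ry":0,"rz":0}
    - {"dx":0,"dy":0,"dz":0,"rx":0,"ry":0,"rz":0}

```text
time: 12.85
position: [0.5035, 0.1284, 0.1037]
tool_rot: [0.992, -0.123, 0.0, 0.001]
ft_force: [0.6, -1.5, 0.2]
grip_width: 0.0135
```

Run:
```python
from h import *
go(.5033,.1293,.1036)
c=viewer.camera('scene'); save(c,'scene5'); im=c['img']
cv2.imwrite('pics/crop9.png',cv2.resize(im[180:240,310:390],None,fx=9,fy=9,interpolation=cv2.INTER_CUBIC))
go(.5033,.1293,.1036)
```

```text
t 12.85 pos [0.5035 0.1284 0.1037] psi -14.16 F [ 0.6 -1.5  0.2] M [-0.13  0.07 -0.09] w 0.0135
  d mm [-0.4 -0.8  0.1] rv [ 0.06 -0.04 -0.  ]
t 12.9 pos [0.5034 0.1285 0.1036] psi -14.16 F [-0.5 -1.3  0.8] M [-0.17  0.04 -0.08] w 0.0134
  d mm [-0.3 -0.8  0. ] rv [ 0.06 -0.04 -0.  ]
```

View pics/crop9.png

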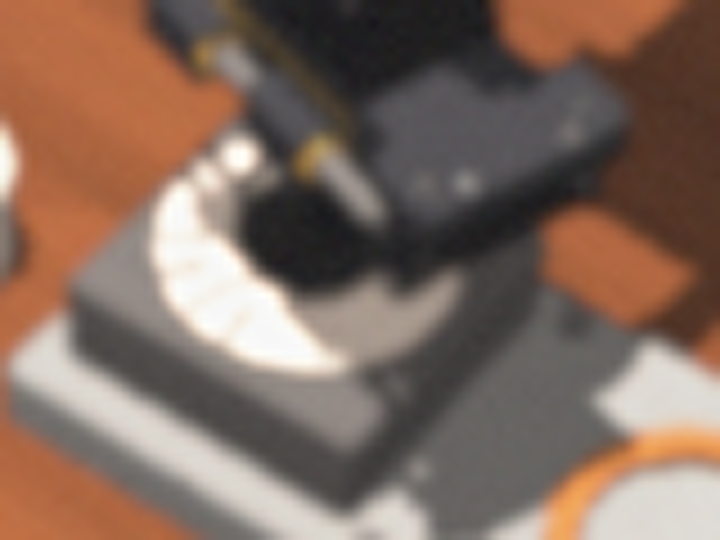

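The fingers hold the bar, but the pointer isn't resolved in this view. The residual moment is −0.08 N m at both stops, so the true stop centres lie about 0.8° further clockwise. I'll go one more pitch plus that, slowing at the end.

Emit:
step_arm:
  targets:
    - {"dx":0,"dy":0,"dz":0,"rx":0,"ry":0,"rz":5}
    - {"dx":0,"dy":0,"dz":0,"rx":0,"ry":0,"rz":10}
    - {"dx":0,"dy":0,"dz":0,"rx":0,"ry":0,"rz":14}
    - {"dx":0,"dy":0,"dz":0,"rx":0,"ry":0,"rz":17.5}
    - {"dx":0,"dy":0,"dz":0,"rx":0,"ry":0,"rz":19.5}

```text
time: 13.52
position: [0.5033, 0.1281, 0.1036]
tool_rot: [0.957, -0.29, 0.0, 0.001]
ft_force: [-0.2, -3.4, 1.1]
grip_width: 0.0138
```

Run:
```python
from h import *
go(.5033,.1293,.1036)
```

```text
t 13.53 pos [0.5033 0.1281 0.1036] psi -33.71 F [-0.2 -3.4  1.1] M [-0.48  0.08 -0.08] w 0.0138
  d mm [-0.7 -1.   0. ] rv [ 0.09 -0.06 -0.  ]
```

Emit:
step_arm:
  targets:
    - {"dx":0,"dy":0,"dz":0,"rx":0,"ry":0,"rz":0.4}
    - {"dx":0,"dy":0,"dz":0,"rx":0,"ry":0,"rz":0.8}
    - {"dx":0,"dy":0,"dz":0,"rx":0,"ry":0,"rz":0.8}
    - {"dx":0,"dy":0,"dz":0,"rx":0,"ry":0,"rz":0.8}
    - {"dx":0,"dy":0,"dz":0,"rx":0,"ry":0,"rz":0.8}

```text
time: 14.15
position: [0.5033, 0.128, 0.1036]
tool_rot: [0.955, -0.296, 0.0, 0.001]
ft_force: [-0.8, -2.1, 1.9]
grip_width: 0.0137
```

Run:
```python
from h import *
go(.5033,.1293,.1036)
c=viewer.camera('scene'); save(c,'scene6'); im=c['img']
a=cv2.resize(im[180:240,310:390],None,fx=5,fy=5,interpolation=cv2.INTER_CUBIC)
c=viewer.camera('top'); save(c,'top6'); im=c['img']
b=cv2.resize(im[190:250,260:340],None,fx=5,fy=5,interpolation=cv2.INTER_CUBIC)
cv2.imwrite('pics/crop10.png',np.hstack([a,b])); cv2.imwrite('pics/scene6.png',np.load('pics/scene6.npz')['img'])
go(.5033,.1293,.1036)
```

```text
t 14.15 pos [0.5033 0.128  0.1036] psi -34.49 F [-0.8 -2.1  1.9] M [-0.3   0.1   0.15] w 0.0137
  d mm [-0.7 -1.1  0. ] rv [ 0.1  -0.06 -0.  ]
t 14.25 pos [0.5033 0.1281 0.1037] psi -34.49 F [ 0.3 -3.4  2. ] M [-0.39  0.02  0.19] w 0.0137
  d mm [-0.7 -1.   0.1] rv [ 0.1  -0.06 -0.  ]
```

View pics/crop10.png

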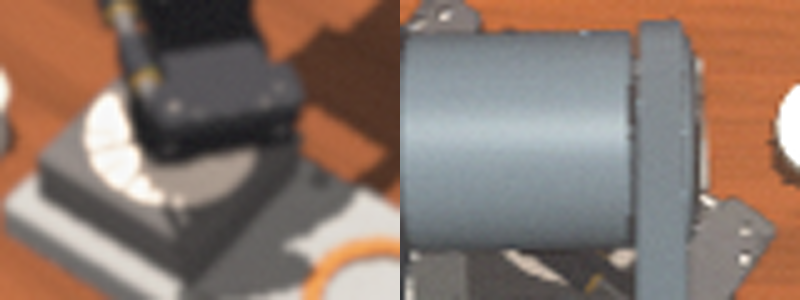

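View pics/scene6.png

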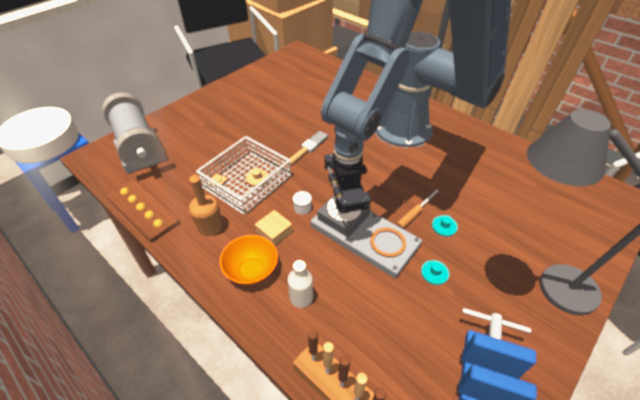

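The moment flipped to +0.17 N m, so the stop centre was crossed by about half a degree. I'll ease back 0.4°, still gripping.

Emit:
step_arm:
  targets:
    - {"dx":0,"dy":0,"dz":0,"rx":0,"ry":0,"rz":-0.2}
    - {"dx":0,"dy":0,"dz":0,"rx":0,"ry":0,"rz":-0.4}
    - {"dx":0,"dy":0,"dz":0,"rx":0,"ry":0,"rz":-0.4}
    - {"dx":0,"dy":0,"dz":0,"rx":0,"ry":0,"rz":-0.4}
    - {"dx":0,"dy":0,"dz":0,"rx":0,"ry":0,"rz":-0.4}

```text
time: 14.88
position: [0.5033, 0.128, 0.1036]
tool_rot: [0.956, -0.293, 0.0, 0.001]
ft_force: [-0.7, -2.7, 2.9]
grip_width: 0.0134
```

Run:
```python
from h import *
go(.5033,.1293,.1036)
c=dict(np.load('pics/scene6.npz')); a=dict(np.load('pics/scene0.npz'))
im=c['img']
x=cv2.resize(im[185:240,315:370],None,fx=11,fy=10,interpolation=cv2.INTER_CUBIC)
cv2.imwrite('pics/crop11.png',x)
o=np.array([.5028,.130]);
for j in(.97,1.14,1.31,1.48,1.65):
    t=.075+.65-j; p=proj(c,[o[0]+.034*np.cos(t),o[1]+.034*np.sin(t),.078]); print(j,((p-[315,185])*[11,10]).round())
```

```text
t 14.88 pos [0.5033 0.128  0.1036] psi -34.11 F [-0.7 -2.7  2.9] M [-0.36  0.14  0.02] w 0.0134
  d mm [-0.7 -1.1  0. ] rv [ 0.1  -0.05 -0.  ]
0.97 [208. 258.]
1.14 [197. 245.]
1.31 [189. 230.]
1.48 [185. 215.]
1.65 [185. 200.]
```

View pics/crop11.png

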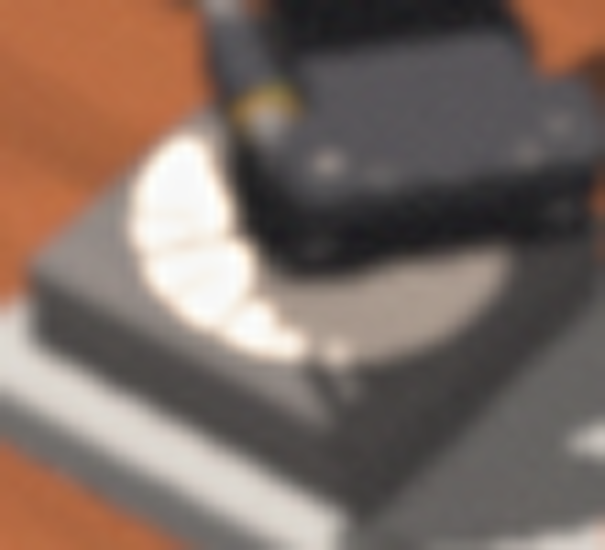

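This crop, taken just before the 0.4° ease-back, shows a continuous dark line from (145,248) to (235,238). That's the third mark merging with the pointer, close to the predicted position of (189,230). The residual moment is now 0.02 N m, so I'm handing in.

Run:
```python
from h import *
robot.hand_in(); go(.5033,.1293,.1036)
```

```text
the job is handed in; nothing more can be done
the job is handed in; nothing more can be done
```

I dropped the rosette into the wire basket, then turned the knob clockwise through two stops into the third. I handed the job in at about 14.9 s, still gripping the knob with 60 N.

- **Rosette:** the last pictures show it lying in the basket with the corner block still in its corner. The nest is empty, and I saw nothing else on the bench moved.
- **Knob angle:** the tool ended at −34.1°, against −33.5° expected for the third stop. That puts the joint at about 1.32 rad, when the stop is at 1.31.
- **Settled in the stop:** the knob's turning moment was +0.02 N m at the end. It had read +0.17 N m about 0.4° further on, so I eased back that far. The knob stayed well short of the next crest at 1.48 rad.
- **Grip:** the opening stayed at 13.3–13.8 mm while turning, so the bar did not slip in the jaws. The last side force was under 3 N.

**Less certain checks:** the pointer was only faintly visible under the gripper. In a picture taken just before the ease-back it seems to line up with the third mark. The arm blocked the top camera at the end, so that view could not confirm it. My first picture-based estimate of the knob's start was about 0.28 rad, slightly over the stated 0.25. The resistance felt at each stop pointed to an angle error of under 1°.

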